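# Load a tube rack into a reader until its presence lever is pressed

### The job

Push the loaded tube rack across the bench into the reader's guide, between the two rails, until its leading end is fully home against the stops and holds the hinged presence-switch lever pressed. Keep the rack flat on the bench, do not lift or tip it, do not push the other things about, and leave the rack there untouched.

Things in the scene. Friction and masses are not known exactly. Their poses are not given: they have to be found in the camera images.
- rack: The tube rack: grey plastic frame 127 mm long (its x), 85 mm wide (y), 45 mm high, with white-capped tubes that end below its rim. Loose, about 0.5 kg, balanced about its middle, too wide to grip. Origin: centre of its underside, z up. Either short end may go in first. To a finger its four sides are flat solid walls from the bench to 45 mm.
- dock: The reader's loading guide, fixed: the rack slides on the bench itself between two straight aluminium rails 16 mm high and 93 mm apart. Origin on the bench midway between the rails, in the plane of the fronts of the two black stops. x points level in the loading direction, mouth to stops; y across, z up. Seated, the rack's origin is at x = -63.5 mm, y within 4 mm of 0, leading short end on the stops.
- guide_mouth (a point): Centre of the guide's open mouth on the bench, 190 mm before the stops (x = -190 mm of the guide). Here two flared lead-in pieces, 16 mm high, stand about 134 mm apart; they narrow to 93 mm at 150 mm before the stops, where the straight rails begin and run on to the stops.
- housing_top (a point): Centre of the top of the black switch housing, 44 mm above the bench, 39 mm beyond the stop plane (housing x 14 to 64 mm of the guide). The two black rubber stops before it are 40 mm high. Behind it stands the white reader, 220 mm wide, 130 mm high, x 64 to 239 mm.
- lever (a joint): Angle of the hinged steel presence-switch lever, rad: 0 free, growing as the rack's leading end presses it back; about 0.45 with the rack on the stops, 0.37 with it 4 mm short. Upright pivot at the guide's x = 7, y = -28 mm; blade 55 mm long, 14 to 36 mm above the bench, a flat pointer above it. Its weak spring (under 0.5 N at the tip) cannot push the rack back.
- lever_tip (a point): Free end of the lever blade, 25 mm above the bench; when free it stands about 22 mm before the stop plane, about 19 mm to the +y side of the guide's middle.
- beaker: Bystander: glass beaker, 70 mm across, 85 mm tall; loose; origin on its underside, about its centre.
- tip_box: Bystander: pipette-tip box, 122 x 82 mm, 67 mm tall; loose; origin on its underside, about its centre.
- reagent: Bystander: brown reagent bottle, 80 mm across, 150 mm tall; loose; origin on its underside, about its centre.
- buffer: Bystander: white buffer bottle, 66 mm across, 130 mm tall; loose; origin on its underside, about its centre.
- jar: Bystander: small jar, 60 mm across, 60 mm tall; loose; origin on its underside, about its centre.
- pipette: Bystander: lying pipette, about 255 mm long along its x, 22 mm high; loose; origin on its underside, about its centre.
- cooler: Bystander: blue cooler block, 100 x 70 mm, 40 mm tall; loose; origin on its underside, about its centre.

How it is judged:
By the outcome, as a careful person would: the job done as asked, in the order asked, and still so for the second after the job is handed in, with the robot touching nothing.
It also fails if it takes over 56 s, if anything falls off the work surface, if the arm or the gripper's body presses on something with over 40 N, if the wrist force passes 120 N, or if a joint passes its speed limit or range.

### The arm

A 7-joint arm with a two-finger parallel gripper is mounted at the origin on the work surface. World frame = base frame: x ahead of the robot, y to its left, z up, the work surface at z = 0. Lengths are in m, angles in rad, forces in N, time in s.
With the tool pointing down it reaches from about 0.4 to 0.85 m from the base axis. Payload 4.5 kg.
Tool frame: the origin (TCP) lies midway between the tips of the shut fingers; the grasp point (between the pads) lies 19 mm behind it (hold_point_z is the distance from the TCP to the grasp point, in m); z points along the fingers, y is the line along which they close (so a half turn about z gives the same grasp; the last joint's range is limited). The gripper opens to 85 mm and grips with 20 to 120 N. Pads are 22 mm wide; open, the fingers measure 114 mm over their backs; the gripper's body (76 mm by 85 mm) begins 54 mm behind the grasp point. The pads swing forward as they close: fully open they stand 13 mm farther back than shut.
Start: joints at [1.316, 0.689, -0.195, 1.565, 0.157, 0.902, -0.215], TCP at [0.178, -0.599, 0.231] pointing down, gripper open.
Joint ranges: [-3.01, 3.01], [-0.46, 2.08], [-1.47, 1.51], [0.13, 2.56], [-1, 4.14], [0.04, 2.09], [-2.66, 2.66]. Speed limits (rad/s): [2.57, 2.57, 3.14, 3.14, 3.14, 3.14, 3.14].

### API

Orientations are given as a rotation vector (axis times angle).
In Python, from plant import * gives the robot as it stands.
- The arm moves only by the tool carry_out, never from a script. Its argument "moves" is a list of rows, each a list of 3 entries, a list of its own where there are three numbers: the shift along the tool's x, y, z in mm, then the turn about the tool's z in rad, then the opening, from 0 (shut) to 1 (fully open). In form: [[[x, y, z], spin, jaw], ...]. A call has exactly 10 rows; each row is the pose to reach, as a shift and turn from the pose commanded when the call began, along the tool's axes at that moment; what a row does not reach only later rows make up. A row lasts 1/10 s, in which the tool goes at most 50 mm and 8.59 degrees, less where a joint would pass 70% of its speed; a pose out of reach is approached as far as the arm can. A call with a gripper value outside its range is refused whole. The fingers move at their own pace and stop on an object; "grip_force" is the grip in N (left out, the last holds). Time passes only in rows, so rows that repeat a pose let the fingers close, or fill a call up. It gives the time, the measured TCP pose, the force, the opening and the grip force at its end, in the units of the state.
- observe(): the state, without advancing time (a new reading comes with each control period).
- grab_frame(name): name is "scene" or "top" or "wrist"; returns a dict with "img" (480x640x3 uint8, red, green, blue), "fx", "fy", "cx", "cy" (pixels), "world_to_cam" (4x4, takes a point from world to camera coordinates). Camera axes: x right, y down, z forward; pixel columns grow to the right and rows downward; lengths in m; the calibration is good to about 2 mm. A picture is of the moment at which its call begins. There is no depth.
- sign_off(): hands the job in; it is judged then, once.
Trained networks look in a picture, given as the dict that the camera call returned (one of the last four; its "shot" number tells which), for a name from the list of things; names that differ only in an ending like _2 or _b are one class to them, and where a whole thing is asked for, a point or a joint stands for the part that bears it (a point fixed in the world has none). Each returns a list of dicts, best first, with "score" (0 to 1); they miss things now and then, are a little off and sometimes report something else, mostly with a low value. They report only what shows in the picture. A call takes as long as a camera call.
- trace(thing, picture): "region" (480x640 bool, what is visible of it) and "rect" ([left, top, right, bottom] in pixels, round what is visible of it).
- place_of(thing, picture): "xy" ([column, row] in pixels: a listed point, or the origin of a listed thing).
The state is a dict: "clock": time; "q": joint angles; "dq": joint speeds; "effort": joint torques, N m; "eef_pos": TCP position; "eef_rot": TCP orientation; "ft_force": force on the tool from outside, world axes, zero at the start; "moment": the same for the moment, N m; "opening": finger opening in m; "grasp_force": force on a finger pad.
Only numpy, scipy, OpenCV 4.12 (cv2) and the standard library are available. Lean on these libraries where they do the work, as an engineer would, in place of code of your own. Each camera call takes 0.05 s, during which the arm holds its last target. There are 200 camera calls.

## Working session

There is one attempt and no reset: what is moved stays moved. The work goes in short steps, Python scripts to look and compute and a tool call to move; the robot and the scene stay as the last step left them, time stands still between calls to the robot, and variables do not carry over. Pictures are saved under pics/ and viewed, at most 10 in all, crops included, and the job is handed in when it is done.

Besides the shell and the picture viewer there is one more tool, called after ">>>" as name(argument=value, ...), one argument or row to a line, values as JSON. carry_out: Moves the arm, as the interface text tells. Its arguments: {"type":"object","properties":{"moves":{"type":"array","items":{"type":"array"}},"grip_force":{"type":"number"}},"required":["moves"]}

```bash
mkdir -p pics; cat > h.py <<'E'
from plant import *
import numpy as np, cv2
from scipy.spatial.transform import Rotation as R
def ray(f,uv,z):
    T=np.linalg.inv(f["world_to_cam"]); d=T[:3,:3]@[(uv[0]-f["cx"])/f["fx"],(uv[1]-f["cy"])/f["fy"],1]
    o=T[:3,3]; return (o+d*(z-o[2])/d[2])
def proj(f,p):
    c=f["world_to_cam"]@np.r_[p,1]; return np.array([f["fx"]*c[0]/c[2]+f["cx"],f["fy"]*c[1]/c[2]+f["cy"]])
def save(f,n): cv2.imwrite("pics/"+n,f["img"][:,:,::-1])
E
python3 - <<'E'
from h import *
np.set_printoptions(precision=4,suppress=True)
s=observe();print(s["clock"],s["eef_pos"],s["eef_rot"],s["opening"],s["ft_force"]);print(R.from_rotvec(s["eef_rot"]).as_matrix())
for c in ["scene","top"]:
    f=grab_frame(c);save(f,c+"0.png");print(c,np.linalg.inv(f["world_to_cam"])[:3,3])
    for t,z in [("rack",0),("guide_mouth",0),("dock",0),("housing_top",.044),("lever_tip",.025),("beaker",0),("tip_box",0),("reagent",0),("buffer",0),("jar",0),("pipette",0),("cooler",0)]:
        for r in place_of(t,f)[:2]: print(t,round(r["score"],2),np.round(r["xy"]),ray(f,r["xy"],z))
E
```

```text
0.0 [ 0.1777 -0.5985  0.2305] [-3.1071 -0.4519  0.0006] 0.08490754949237517 [-0.2502 -0.6637  0.0147]
[[ 0.9586  0.2848 -0.0006]
 [ 0.2848 -0.9586  0.0017]
 [-0.0001 -0.0018 -1.    ]]
scene [1.7575 0.1871 0.9803]
rack 0.78 [351. 258.] [ 0.5583  0.2171 -0.    ]
guide_mouth 0.89 [315. 253.] [0.5452 0.1246 0.    ]
dock 0.97 [237. 246.] [ 0.5241 -0.0812  0.    ]
housing_top 0.7 [227. 232.] [ 0.5222 -0.1035  0.044 ]
lever_tip 0.65 [248. 243.] [ 0.5428 -0.0492  0.025 ]
beaker 0.84 [256. 280.] [ 0.6545 -0.0145  0.    ]
tip_box 0.82 [238. 324.] [ 0.8066 -0.0371  0.    ]
reagent 0.85 [454. 284.] [0.6477 0.4675 0.    ]
buffer 0.56 [484. 223.] [ 0.3923  0.5827 -0.    ]
jar 0.84 [264. 216.] [ 0.3854 -0.0261 -0.    ]
pipette 0.73 [256. 282.] [ 0.6621 -0.0135 -0.    ]
pipette 0.72 [125. 297.] [ 0.7283 -0.3158  0.    ]
cooler 0.83 [484. 258.] [0.5443 0.5566 0.    ]
top [0.2601 0.1275 1.5544]
guide_mouth 0.38 [388. 268.] [ 0.5453 -0.0506  0.    ]
dock 0.86 [392. 277.] [ 0.5212 -0.063   0.    ]
housing_top 0.57 [410. 277.] [ 0.5137 -0.1071  0.044 ]
lever_tip 0.61 [388. 267.] [ 0.5429 -0.0477  0.025 ]
beaker 0.87 [374. 228.] [ 0.6597 -0.0102  0.    ]
tip_box 0.95 [379. 184.] [ 0.7926 -0.025   0.    ]
reagent 0.89 [212. 229.] [0.6427 0.45   0.    ]
buffer 0.82 [158. 312.] [0.4034 0.5826 0.    ]
buffer 0.35 [167. 259.] [0.5517 0.571  0.    ]
jar 0.56 [379. 324.] [ 0.3867 -0.0276  0.    ]
cooler 0.9 [170. 260.] [ 0.5493  0.5635 -0.    ]
```

View pics/scene0.png

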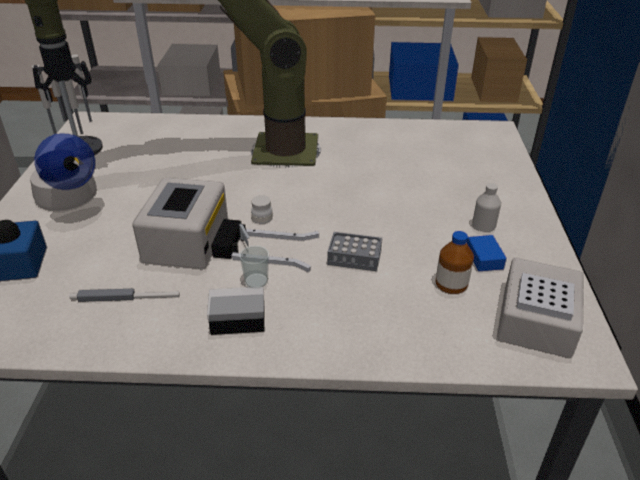

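View pics/top0.png

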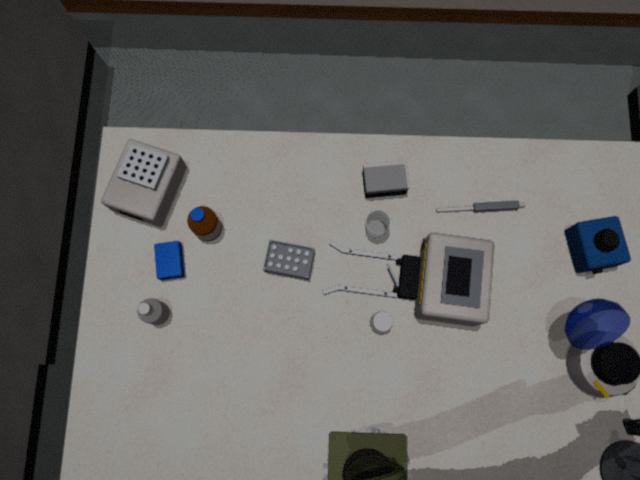

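The rack lies at about (290,259) in the top view. The guide is to its right, with its mouth at column ~335 and the reader behind it, so loading runs roughly along world -y. The beaker (376,227) stands beside the upper rail. Next I fit the rack and dock poses.

```bash
cat >> h.py <<'E'
from scipy.optimize import least_squares
def rackpose(fs,x0=None):
    # fit box silhouette (bounding hull) to traced regions
    C=np.array([[sx*.0635,sy*.0425,z] for sx in(1,-1) for sy in(1,-1) for z in(0,.045)])
    ms=[]
    for f in fs:
        r=trace("rack",f)
        if r and r[0]["score"]>.4: ms.append((f,r[0]["region"]))
    def iou(p):
        c,s=np.cos(p[2]),np.sin(p[2]);tot=0
        for f,m in ms:
            P=np.array([proj(f,[p[0]+c*a-s*b,p[1]+s*a+c*b,z]) for a,b,z in C])
            im=np.zeros((480,640),np.uint8);cv2.fillConvexPoly(im,cv2.convexHull(np.round(P*16).astype(np.int32)),1,shift=4)
            tot+=(im.astype(bool)&m).sum()/((im.astype(bool))|m).sum()
        return -tot/len(ms)
    from scipy.optimize import minimize
    b=None
    for a in ([x0[2]] if x0 is not None else np.linspace(-np.pi/2,np.pi/2,9)[:-1]):
        x=np.r_[x0[:2] if x0 is not None else [.56,.22],a]
        r=minimize(iou,x,method="Nelder-Mead",options=dict(initial_simplex=x+np.array([[0,0,0],[.02,0,0],[0,.02,0],[0,0,.2]]),xatol=1e-4,fatol=1e-4))
        if b is None or r.fun<b.fun:b=r
    return b.x,-b.fun
def dockpts(d):
    c,s=np.cos(d[2]),np.sin(d[2]);return lambda a,b,z:np.array([d[0]+c*a-s*b,d[1]+s*a+c*b,z])
E
python3 - <<'E'
from h import *
np.set_printoptions(precision=4,suppress=True)
ft=grab_frame("top");fs=grab_frame("scene")
for L in ([ft],[fs],[ft,fs]):
    p,i=rackpose(L);print(p,i)
obs=[]
for f in(ft,fs):
    for t,q in [("guide_mouth",(-.19,0,0)),("dock",(0,0,0)),("housing_top",(.039,0,.044)),("lever_tip",(-.022,.019,.025))]:
        for r in place_of(t,f)[:1]: obs.append((f,q,r["xy"]))
def res(d):
    g=dockpts(d);return np.concatenate([proj(f,g(*q))-xy for f,q,xy in obs])
r=least_squares(res,[.525,-.07,-1.67],loss="cauchy");d=r.x;print(d,r.fun.reshape(-1,2))
np.save("dock.npy",d)
def draw(f,x0,y0,w,h,k,n):
    im=cv2.resize(f["img"][y0:y0+h,x0:x0+w,::-1],None,fx=k,fy=k,interpolation=cv2.INTER_CUBIC)
    g=dockpts(d);R=dockpts(p)
    def ln(A,col):
        A=[(proj(f,a)-[x0,y0]+.5)*k for a in A];cv2.polylines(im,[np.round(A).astype(np.int32)],False,col,1)
    for s in(1,-1): ln([g(-.19,s*.067,.016),g(-.15,s*.0465,.016),g(0,s*.0465,.016)],(0,0,255))
    ln([g(0,-.0465,.04),g(0,.0465,.04)],(0,255,0));ln([g(.064,-.11,.13),g(.064,.11,.13),g(.239,.11,.13),g(.239,-.11,.13),g(.064,-.11,.13)],(255,255,0))
    for z in(0,.045): ln([R(a*.0635,b*.0425,z) for a,b in((1,1),(1,-1),(-1,-1),(-1,1),(1,1))],(255,0,255))
    return im
cv2.imwrite("pics/o.png",np.vstack([draw(ft,255,220,250,110,3.2,0),draw(fs,130,170,260,105,800/260,1)[:,:800]][:2]) if 0 else draw(ft,255,220,250,110,3.2,0))
cv2.imwrite("pics/o2.png",draw(fs,130,170,260,105,800/260,1))
a=cv2.imread("pics/o.png");b=cv2.imread("pics/o2.png");cv2.imwrite("pics/o3.png",np.vstack([a[:,:800],b[:248,:800]])[:600])
E
```

```text
[ 0.5585  0.2266 -1.7419] 0.942557134033354
[ 0.5616  0.2246 -1.7359] 0.9454836985569214
[0.559  0.2256 1.431 ] 0.9374910724646208
[ 0.522  -0.0702 -1.6652] [[-62.1531  -0.2629]
 [ -0.5324   1.8038]
 [ -0.9052  -0.4495]
 [  0.1728   1.516 ]
 [ -1.9982  -3.2452]
 [  1.2948  -0.5924]
 [ -1.3825   0.8412]
 [ -0.356    1.0192]]
```

View pics/o3.png

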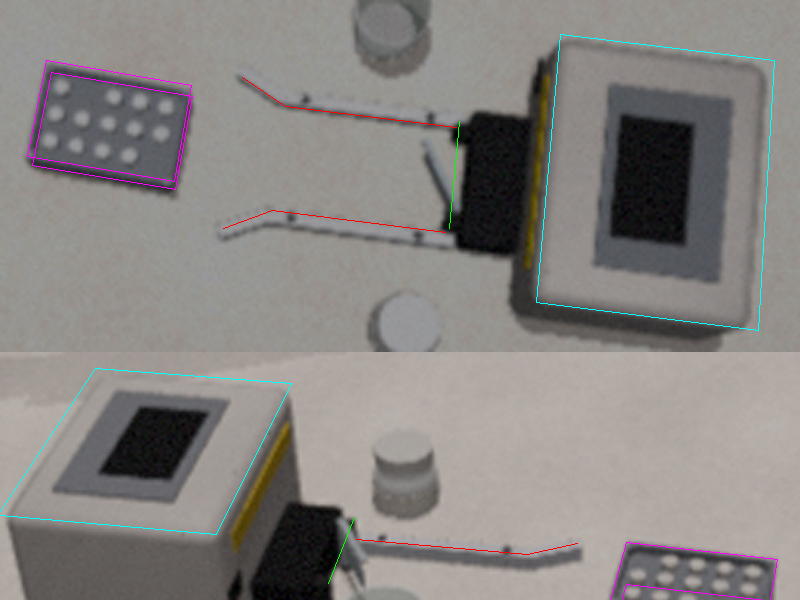

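Overlay check: the red rail inner edges, the reader outline and the rack box all match the picture within about 2 px. In the dock frame the rack is at x≈-298 mm, y≈+9 mm, yaw≈-3.5°. I'll move over behind it, with the fingers half open as a two-point pusher.

>>> carry_out(
  moves=[
    [[37,-33,0],-0.06,0.5],
    [[74,-66,0],-0.12,0.5],
    [[111,-99,0],-0.18,0.5],
    [[148,-132,0],-0.24,0.5],
    [[185,-165,0],-0.3,0.5],
    [[222,-198,0],-0.36,0.5],
    [[259,-231,0],-0.42,0.5],
    [[296,-264,0],-0.48,0.5],
    [[333,-297,0],-0.54,0.5],
    [[370,-330,0],-0.6,0.5],
  ],
)

```text
clock: 3.0
eef_pos: [0.4397, -0.1757, 0.2316]
eef_rot: [2.834, 1.354, 0.001]
ft_force: [1.0, -1.0, 0.4]
opening: 0.0427
grasp_force: 0.0
```

```bash
cat >> h.py <<'E'
def go(x,y,yaw,z):
    """tool-frame shift (mm) and spin to reach world pose with tool x at yaw"""
    s=observe();M=R.from_rotvec(s["eef_rot"]).as_matrix()
    print("pos",np.round(s["eef_pos"],4),"yaw",round(np.arctan2(M[1,0],M[0,0]),4),"clk",s["clock"],"F",np.round(s["ft_force"],1),"open",round(s["opening"],4))
    a=yaw-np.arctan2(M[1,0],M[0,0]);a=(a+np.pi)%(2*np.pi)-np.pi
    print("shift",np.round(M.T@(np.array([x,y,z])-s["eef_pos"])*1e3,1),"spin",round(-a,3),"q",np.round(s["q"],2))
E
python3 -c "
from h import *
go(.572,.330,1.4766,.2)"
```

```text
pos [ 0.4397 -0.1757  0.2316] yaw 0.8911 clk 3.0 F [ 1.  -1.   0.4] open 0.0427
shift [ 476.5 -215.    31.4] spin -0.586 q [ 0.5   0.51 -0.33  2.    0.26  0.67 -0.67]
```

>>> carry_out(
  moves=[
    [[45,-20,0],-0.06,0.5],
    [[90,-40,0],-0.12,0.5],
    [[135,-60,0],-0.18,0.5],
    [[180,-80,0],-0.24,0.5],
    [[225,-100,0],-0.3,0.5],
    [[270,-120,0],-0.36,0.5],
    [[315,-140,0],-0.42,0.5],
    [[360,-160,0],-0.48,0.5],
    [[405,-180,0],-0.54,0.5],
    [[450,-200,0],-0.586,0.5],
  ],
)

```text
clock: 4.0
eef_pos: [0.5675, 0.2998, 0.2314]
eef_rot: [2.323, 2.114, 0.0]
ft_force: [0.6, -0.6, 0.3]
opening: 0.0427
grasp_force: 0.0
```

```bash
python3 -c "
from h import *
go(.572,.330,1.4766,.016)"
```

```text
pos [0.5675 0.2998 0.2314] yaw 1.4769 clk 4.0 F [ 0.6 -0.6  0.3] open 0.0427
shift [ 30.5   1.5 215.3] spin 0.0 q [-0.33  0.74 -0.44  1.5   0.35  0.98 -0.95]
```

>>> carry_out(
  moves=[
    [[30,2,10],0,0.5],
    [[31,2,40],0,0.5],
    [[31,2,75],0,0.5],
    [[31,2,110],0,0.5],
    [[31,2,140],0,0.5],
    [[31,2,165],0,0.5],
    [[31,2,185],0,0.5],
    [[31,2,200],0,0.5],
    [[31,2,210],0,0.5],
    [[31,2,215],0,0.5],
  ],
)

```text
clock: 5.0
eef_pos: [0.572, 0.3286, 0.0156]
eef_rot: [2.325, 2.112, -0.001]
ft_force: [-0.8, -0.4, 0.1]
opening: 0.0431
grasp_force: 0.0
```

```bash
cat >> h.py <<'E'
def rel(p,d=None):
    d=np.load("dock.npy") if d is None else d
    c,s=np.cos(d[2]),np.sin(d[2]);e=np.array(p[:2])-d[:2]
    return np.round([1e3*(c*e[0]+s*e[1]),1e3*(-s*e[0]+c*e[1])],1)
def report(x0):
    s=observe();print("clk",s["clock"],"tool rel",rel(s["eef_pos"]),"z",round(s["eef_pos"][2],4),"F",np.round(s["ft_force"],1))
    ft=grab_frame("top");fs=grab_frame("scene")
    for L in([ft],[fs]):
        p,i=rackpose(L,x0);a=p[2]-np.load("dock.npy")[2];a=(a+np.pi/2)%np.pi-np.pi/2
        print("rack",rel(p),"yaw deg",round(np.degrees(a),2),"iou",round(i,3))
    return ft,fs
E
python3 -c "
from h import *
ft,fs=report([.56,.2256,-1.725])
im=np.vstack([cv2.resize(f['img'][y:y+120,x:x+250,::-1],None,fx=2.4,fy=2.4,interpolation=2) for f,x,y in((ft,220,210),(fs,230,170))])
cv2.imwrite('pics/a1.png',im)"
```

```text
clk 5.0 tool rel [-401.7   12.2] z 0.0156 F [-0.8 -0.4  0.1]Traceback (most recent call last):
  File "<string>", line 3, in <module>
    ft,fs=report([.56,.2256,-1.725])
          ~~~~~~^^^^^^^^^^^^^^^^^^^^
  File "h.py", line 48, in report
    p,i=rackpose(L,x0);a=p[2]-np.load("dock.npy")[2];a=(a+np.pi/2)%np.pi-np.pi/2
        ~~~~~~~~^^^^^^
  File "h.py", line 29, in rackpose
    r=minimize(iou,x,method="Nelder-Mead",options=dict(initial_simplex=x+np.array([[0,0,0],[.02,0,0],[0,.02,0],[0,0,.2]]),xatol=1e-4,fatol=1e-4))
    res = _minimize_neldermead(fun, x0, args, callback, bounds=bounds,
                               **options)
    fsim[k] = func(sim[k])
              ~~~~^^^^^^^^
    fx = function(np.copy(x), *(wrapper_args + args))
  File "h.py", line 24, in iou
    return -tot/len(ms)
           ~~~~^~~~~~~~
ZeroDivisionError: division by zero
```

>>> carry_out(
  moves=[
    [[-12,0,0],0,0.5],
    [[-22,0,0],0,0.5],
    [[-29,0,0],0,0.5],
    [[-34,0,0],0,0.5],
    [[-39,0,0],0,0.5],
    [[-45,0,0],0,0.5],
    [[-51,-1,0],0,0.5],
    [[-58,-2,0],0,0.5],
    [[-65,-3,0],0,0.5],
    [[-70,-4,0],0,0.5],
  ],
)

```text
clock: 6.15
eef_pos: [0.5621, 0.2593, 0.0167]
eef_rot: [2.325, 2.112, 0.003]
ft_force: [1.7, 5.5, 2.9]
opening: 0.0428
grasp_force: 2.6
```

```bash
sed -i 's/r\[0\]\["score"\]>.4/r[0]["score"]>.2/; s/    for L in(\[ft\],\[fs\]):/    for L in([ft],[fs]):\n      try:/; s/^        p,i=rackpose(L,x0);/        p,i=rackpose(L,x0);/; s/^        print("rack"/        print("rack"/' h.py
sed -i '/^    return ft,fs/i\      except ZeroDivisionError: print("hidden")' h.py
python3 -c "
from h import *
ft,fs=report([.555,.19,-1.68])
im=np.vstack([cv2.resize(f['img'][y:y+120,x:x+250,::-1],None,fx=2.4,fy=2.4,interpolation=2) for f,x,y in((ft,220,210),(fs,230,170))])
cv2.imwrite('pics/a1.png',im)"
```

```text
clk 6.15 tool rel [-331.8    8.9] z 0.0167 F [1.7 5.5 2.9]
hidden
rack [-253.9    9.2] yaw deg 0.84 iou 0.922
```

View pics/a1.png

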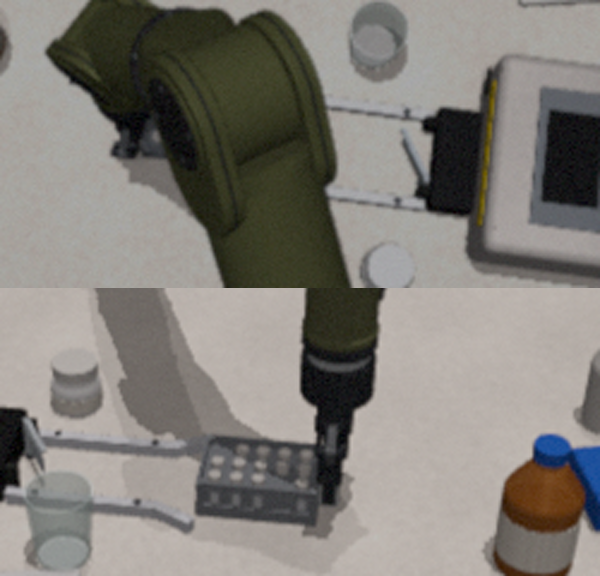

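The bottom view shows the rack squared up with its lead end at the mouth and the fingers on its rear face. The top view is blocked by the arm. I'll keep pushing and ease it sideways by 8 mm.

>>> carry_out(
  moves=[
    [[-6,-1,1],0,0.5],
    [[-12,-2,1],0,0.5],
    [[-18,-3,1],0,0.5],
    [[-24,-4,1],0,0.5],
    [[-30,-5,1],0,0.5],
    [[-35,-6,1],0,0.5],
    [[-40,-7,1],0,0.5],
    [[-45,-8,1],0,0.5],
    [[-50,-8,1],0,0.5],
    [[-54,-8,1],0,0.5],
  ],
)

```text
clock: 7.35
eef_pos: [0.5483, 0.2079, 0.0156]
eef_rot: [-2.323, -2.113, -0.004]
ft_force: [1.3, 5.4, 3.8]
opening: 0.0431
grasp_force: 2.9
```

```bash
python3 -c "
from h import *
ft,fs=report([.55,.13,-1.66])
im=np.vstack([cv2.resize(f['img'][y:y+100,x:x+200,::-1],None,fx=2.9,fy=2.9,interpolation=2) for f,x,y in((ft,270,230),(fs,210,190))])
cv2.imwrite('pics/a2.png',im)"
```

```text
clk 7.35 tool rel [-279.3   -0. ] z 0.0156 F [1.3 5.4 3.8]
rack [-225.3  -20.6] yaw deg 1.01 iou 0.038
rack [-198.9    3. ] yaw deg 6.33 iou 0.897
```

View pics/a2.png

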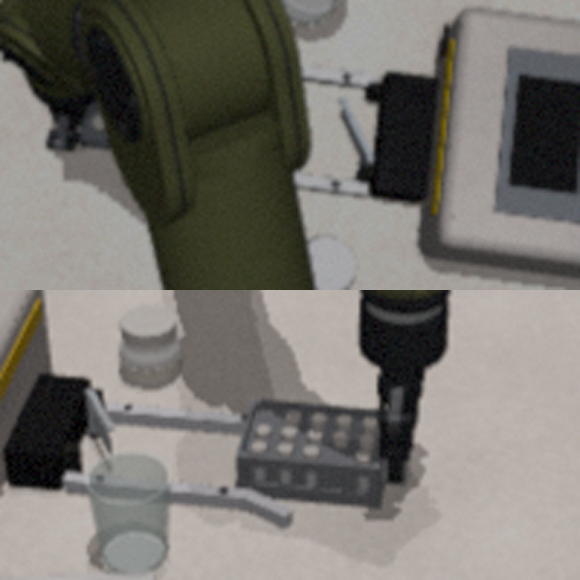

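The lead end is now between the straight rails, and the force (about 5 N) is sliding friction only. I'll push straight on while watching the force.

>>> carry_out(
  moves=[
    [[-4,0,0],0,0.5],
    [[-8,0,0],0,0.5],
    [[-12,0,0],0,0.5],
    [[-16,0,0],0,0.5],
    [[-20,0,0],0,0.5],
    [[-24,0,0],0,0.5],
    [[-28,0,0],0,0.5],
    [[-32,0,0],0,0.5],
    [[-36,0,0],0,0.5],
    [[-40,0,0],0,0.5],
  ],
)

```text
clock: 8.55
eef_pos: [0.5442, 0.1676, 0.0153]
eef_rot: [-2.324, -2.113, -0.002]
ft_force: [0.6, 5.4, 2.6]
opening: 0.0428
grasp_force: 2.7
```

>>> carry_out(
  moves=[
    [[-4,0,0],0,0.5],
    [[-8,0,0],0,0.5],
    [[-12,0,0],0,0.5],
    [[-16,0,0],0,0.5],
    [[-20,0,0],0,0.5],
    [[-24,0,0],0,0.5],
    [[-28,0,0],0,0.5],
    [[-32,0,0],0,0.5],
    [[-36,0,0],0,0.5],
    [[-40,0,0],0,0.5],
  ],
)

```text
clock: 9.55
eef_pos: [0.5404, 0.1278, 0.0153]
eef_rot: [-2.323, -2.113, -0.002]
ft_force: [0.3, 4.7, 3.7]
opening: 0.0425
grasp_force: 2.7
```

```bash
python3 -c "
from h import *
ft,fs=report([.54,.05,-1.66])
im=np.vstack([cv2.resize(f['img'][y:y+100,x:x+200,::-1],None,fx=2.9,fy=2.9,interpolation=2) for f,x,y in((ft,270,230),(fs,210,190))])
cv2.imwrite('pics/a3.png',im)"
```

```text
clk 9.55 tool rel [-198.9   -0.4] z 0.0153 F [0.3 4.7 3.7]
rack [-120.7    6.1] yaw deg 10.56 iou 0.0
rack [-119.3   -2.3] yaw deg 7.44 iou 0.789
```

View pics/a3.png

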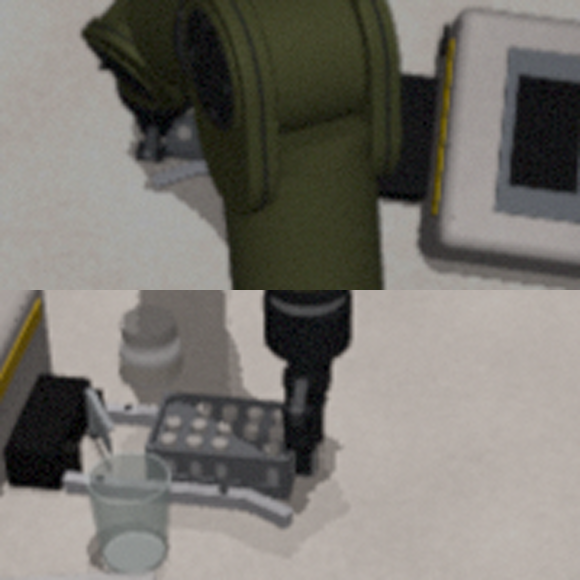

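The rack is sliding between the rails with about 60 mm left, and the lever is still free. I'll continue and slow down near the stops.

>>> carry_out(
  moves=[
    [[-5,0,0],0,0.5],
    [[-10,0,0],0,0.5],
    [[-15,0,0],0,0.5],
    [[-20,0,0],0,0.5],
    [[-25,0,0],0,0.5],
    [[-30,0,0],0,0.5],
    [[-35,0,0],0,0.5],
    [[-40,0,0],0,0.5],
    [[-44,0,0],0,0.5],
    [[-48,0,0],0,0.5],
  ],
)

```text
clock: 10.75
eef_pos: [0.5358, 0.0783, 0.0151]
eef_rot: [2.326, 2.112, -0.001]
ft_force: [1.2, 4.1, -0.6]
opening: 0.043
grasp_force: 1.7
```

>>> carry_out(
  moves=[
    [[-1,0,0],0,0.5],
    [[-2,0,0],0,0.5],
    [[-3,0,0],0,0.5],
    [[-4,0,0],0,0.5],
    [[-5,0,0],0,0.5],
    [[-6,0,0],0,0.5],
    [[-7,0,0],0,0.5],
    [[-8,0,0],0,0.5],
    [[-8,0,0],0,0.5],
    [[-8,0,0],0,0.5],
  ],
)

```text
clock: 11.75
eef_pos: [0.5351, 0.0705, 0.0153]
eef_rot: [2.326, 2.112, -0.001]
ft_force: [-0.3, 2.0, -1.1]
opening: 0.0428
grasp_force: 0.8
```

```bash
python3 -c "
from h import *
go(.5,0,1.4766,.016);print(rel(observe()['eef_pos']))"
```

```text
pos [0.5351 0.0705 0.0153] yaw 1.4745 clk 11.75 F [-0.3  2.  -1.1] open 0.0428
shift [-73.6 -28.1  -0.7] spin -0.002 q [-0.07  0.94 -0.25  1.95  0.65  0.33 -0.94]
[-141.4   -0.2]
```

>>> carry_out(
  moves=[
    [[-1,0,0],0,0.5],
    [[-1,0,0],0,0.5],
    [[-2,0,0],0,0.5],
    [[-2,0,0],0,0.5],
    [[-3,0,0],0,0.5],
    [[-3,0,0],0,0.5],
    [[-4,0,0],0,0.5],
    [[-4,0,0],0,0.5],
    [[-4,0,0],0,0.5],
    [[-4,0,0],0,0.5],
  ],
)

```text
clock: 12.75
eef_pos: [0.5356, 0.0695, 0.0155]
eef_rot: [-2.323, -2.113, -0.006]
ft_force: [1.0, 6.2, -1.3]
opening: 0.0427
grasp_force: 3.3
```

>>> carry_out(
  moves=[
    [[-1,0,0],0,0.5],
    [[-1,0,0],0,0.5],
    [[-2,0,0],0,0.5],
    [[-2,0,0],0,0.5],
    [[-3,0,0],0,0.5],
    [[-3,0,0],0,0.5],
    [[-3,0,0],0,0.5],
    [[-3,0,0],0,0.5],
    [[-3,0,0],0,0.5],
    [[-3,0,0],0,0.5],
  ],
)

```text
clock: 13.75
eef_pos: [0.5363, 0.0693, 0.0157]
eef_rot: [-2.32, -2.113, -0.014]
ft_force: [1.9, 10.8, -2.7]
opening: 0.0425
grasp_force: 5.4
```

```bash
python3 -c "
from h import *
go(.5,0,1.4766,.016);print(rel(observe()['eef_pos']))
fs=grab_frame('scene');ft=grab_frame('top')
im=np.vstack([cv2.resize(f['img'][y:y+100,x:x+200,::-1],None,fx=2.9,fy=2.9,interpolation=2) for f,x,y in((ft,270,230),(fs,180,180))])
cv2.imwrite('pics/a4.png',im)"
```

```text
pos [0.5363 0.0693 0.0157] yaw 1.4774 clk 13.75 F [ 1.9 10.8 -2.7] open 0.0425
shift [-72.4 -29.7  -1. ] spin 0.001 q [-0.06  0.94 -0.25  1.95  0.65  0.32 -0.93]
[-140.3    1.1]
```

View pics/a4.png

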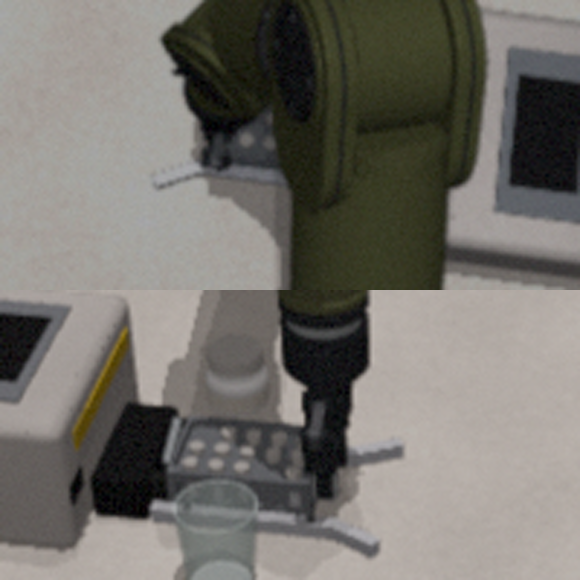

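The lead end looks to be at the stops, with the lever folded back along it and the arm stalling there. I'll give one firmer press to rule out a jam, then back off and inspect.

>>> carry_out(
  moves=[
    [[-2,0,0],0,0.5],
    [[-4,0,0],0,0.5],
    [[-6,0,0],0,0.5],
    [[-8,0,0],0,0.5],
    [[-8,0,0],0,0.5],
    [[-8,0,0],0,0.5],
    [[-8,0,0],0,0.5],
    [[-8,0,0],0,0.5],
    [[-8,0,0],0,0.5],
    [[-8,0,0],0,0.5],
  ],
)

```text
clock: 14.85
eef_pos: [0.5364, 0.0695, 0.0163]
eef_rot: [-2.311, -2.114, -0.03]
ft_force: [-0.1, 23.5, -1.9]
opening: 0.0426
grasp_force: 11.4
```

>>> carry_out(
  moves=[
    [[6,0,0],0,0.5],
    [[14,0,0],0,0.5],
    [[24,0,0],0,0.5],
    [[36,0,0],0,0.5],
    [[50,0,0],0,0.5],
    [[65,0,0],0,0.5],
    [[75,0,0],0,0.5],
    [[80,0,-10],0,0.5],
    [[80,0,-40],0,0.5],
    [[80,0,-80],0,0.5],
  ],
)

```text
clock: 15.85
eef_pos: [0.54, 0.1352, 0.0954]
eef_rot: [-2.324, -2.112, 0.006]
ft_force: [0.7, -0.6, 0.1]
opening: 0.0428
grasp_force: 0.0
```

>>> carry_out(
  moves=[
    [[20,0,-45],0,0.5],
    [[50,0,-90],0,0.5],
    [[90,0,-120],0,0.5],
    [[130,0,-140],0,0.5],
    [[170,0,-140],0,0.5],
    [[200,0,-140],0,0.5],
    [[220,0,-140],0,0.5],
    [[230,0,-140],0,0.5],
    [[230,0,-140],0,0.5],
    [[230,0,-140],0,0.5],
  ],
)

```text
clock: 16.85
eef_pos: [0.5637, 0.3628, 0.2353]
eef_rot: [2.326, 2.11, -0.002]
ft_force: [-0.1, -0.4, 0.3]
opening: 0.0429
grasp_force: 0.0
```

```bash
python3 -c "
from h import *
ft,fs=report([.53,0,-1.66])
for t in ('beaker','jar'):
  for f in(ft,fs): print(t,[ray(f,r['xy'],0) for r in place_of(t,f)[:1]])
im=np.vstack([cv2.resize(f['img'][y:y+75,x:x+160,::-1],None,fx=4,fy=4,interpolation=2) for f,x,y in((ft,320,235),(fs,190,200))])
cv2.imwrite('pics/a5.png',im)"
```

```text
clk 16.85 tool rel [-435.1    0.7] z 0.2353 F [-0.1 -0.4  0.3]
rack [-70.7   1.4] yaw deg 0.3 iou 0.0
rack [-65.   -4.7] yaw deg 1.77 iou 0.754
beaker [array([ 0.65345471, -0.01772271,  0.        ])]
beaker [array([ 6.57884874e-01, -1.72271402e-02,  1.11022302e-16])]
jar [array([ 0.39294156, -0.03385313,  0.        ])]
jar [array([ 0.37656796, -0.03387066,  0.        ])]
```

View pics/a5.png

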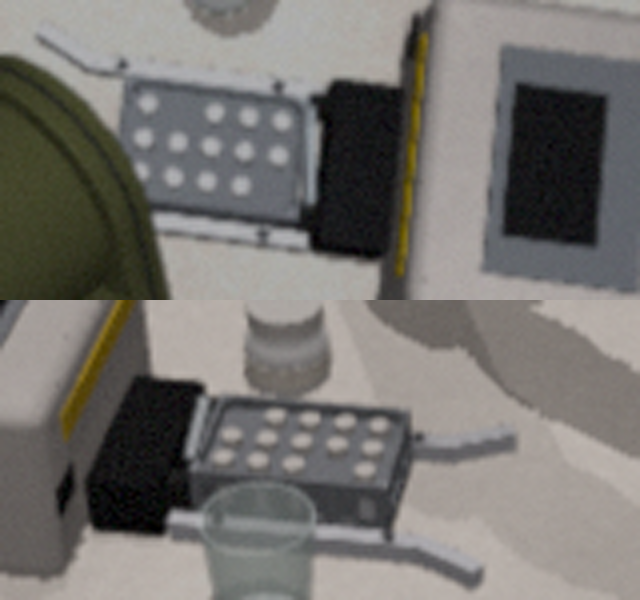

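The rack sits between the rails against the stops, with the arm clear. I'll check the lever angle close up: home predicts a lever about vertical in the top image, and 4 mm short predicts a lean of about 4.6° to the left.

```bash
python3 -c "
from h import *
ft=grab_frame('top');d=np.load('dock.npy');g=dockpts(d)
x0,y0,w,h,k=378,252,32,50,11
a=cv2.resize(ft['img'][y0:y0+h,x0:x0+w,::-1],None,fx=k,fy=k,interpolation=2);b=a.copy()
def ln(A,c): cv2.polylines(b,[np.round([(proj(ft,q)-[x0,y0]+.5)*k for q in A]).astype(np.int32)],False,c,1)
ln([g(0,-.0465,.04),g(0,.0465,.04)],(0,255,0))
ln([g(0,-.0425,.045),g(0,.0425,.045)],(255,0,255))
for th,c in((.45,(0,255,255)),(.37,(0,0,255)),(0,(255,0,0))):
  p=.5536-th; ln([g(.007,-.028,.04),g(.007-.055*np.sin(p),-.028+.055*np.cos(p),.04)],c)
cv2.imwrite('pics/a6.png',np.hstack([a,b]))"
```

```text
(no output)
```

View pics/a6.png

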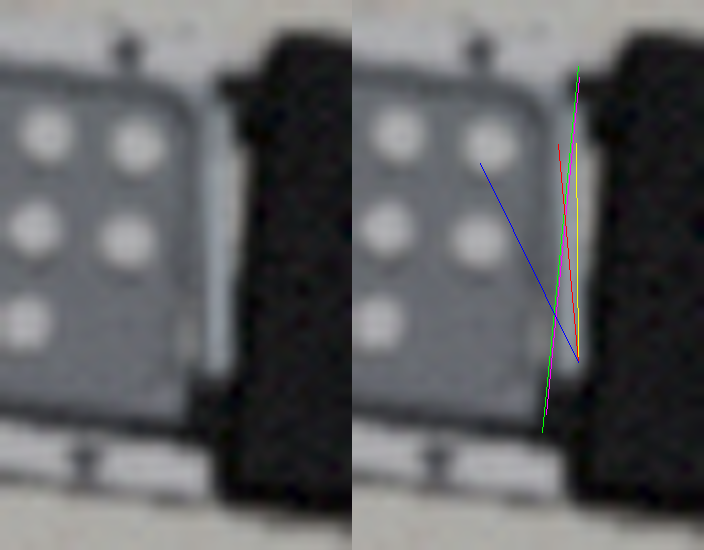

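The pointer leans about 1.5° to the left, close to the 0.5° predicted for home and far from the 5° for 4 mm short. The rack also stalled solidly under 23 N, so it is seated. I'm handing in.

```bash
python3 -c "
from plant import *
print(sign_off())"
```

```text
the job is handed in; nothing more can be done
None
```

The rack is in the guide, up against the stops with the lever pressed and the arm clear of it, and I handed the job in at about 17 s; sign-off returned no verdict.

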